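# Put the medicine round away

### The job

Put the five medicines along the front of the table, back from the morning round, where each kind belongs: the brown tablet bottle upright in the wide well of the white rack and the small amber vial in the narrow one (lower both in, never drop them or tip them over), and the oral syringe to dry with its barrel lying across both forks of the wire rest. Stack the two cartons flat in the blue tray, lengthwise, the white one at the bottom and the pink one, which is due next, on top. Leave the red shaker and the blue carton alone.

Things in the scene. Friction and masses are not known exactly. Their poses are not given: they have to be found in the camera images.
- brown_bottle: the larger bottle: dark brown tablet bottle with a ribbed white cap, standing upright on the table; body 51 mm in diameter up to 90 mm, cap 42 mm in diameter from 90 to 110 mm (overall height). Origin: centre of its underside; z points up through the cap
- amber_vial: the small bottle: amber dropper vial with a black cap, standing upright in the front row (a similar one at the very back of the table stays there); body 32 mm in diameter up to 53 mm, cap 26 mm in diameter from 53 to 67 mm (overall height). Origin: centre of its underside; z up
- oral_syringe: clear oral syringe lying on the table, 130 mm long along its y axis; centre line 8 mm above its origin, which lies on the table under mid-length. Barrel (15 mm in diameter; grasp here) from y = -53 to +18 mm, nozzle beyond it to -65 mm; finger flange (26 mm wide along x) at y = +19 mm, then plunger rod (10 mm thick) to the thumb disc at +65 mm
- white_carton: white tablet carton lying flat: 42 mm wide (x), 115 mm long (y), 34 mm high. Origin: centre of its underside; z up
- pink_carton: pink capsule carton lying flat: 46 mm wide (x), 118 mm long (y), 27 mm high. Origin: centre of its underside; z up
- bottle_rack: white plastic rack, fixed: block 92 mm (x) by 174 mm (y), 30 mm high, with two round wells at x = 0, 24 mm deep (floor 6 mm above the table): the wide one, 68 mm across, at y = +37 mm, the narrow one, 48 mm across, at y = -47 mm. Origin: centre of its underside, z up
- carton_tray: blue carton tray, fixed: inside 62 mm (x) by 134 mm (y), floor 4 mm above the table, walls 4 mm thick and 52 mm high from the table. Both long walls (along y) are cut away down to the floor over their middle 78 mm, for fingers that hold a carton across its width. Cartons lie with their y along the tray's y. Origin: centre of its underside, z up
- syringe_rest: drying rest, fixed: foot plate 70 mm (x) by 104 mm (y), 5 mm thick, with two forks of 5 mm wire at y = -27 and +27 mm, fingers fit between. Each is a V open upward: bottom 30 mm up, tips 60 mm up at x = +18 and -18 mm. The barrel lies along y in both Vs, its centre line then 49 mm above the table; it may point either way. Origin: centre of the underside, z up
- red_shaker: bystander: red shaker, 50 mm in diameter, 105 mm high, standing behind the work; leave it alone. Origin: centre of its underside
- blue_carton: bystander: blue carton standing upright, 40 x 52 x 88 mm high, to the right of the work; leave it alone. Origin: centre of its underside. (Scenery, not listed: a grey-blue snack bag 200 mm tall stands fixed on the table at x = 0.61 to 0.76 m, y = -0.18 to -0.06 m; carry things round it)
Not all that is in view belongs to the job. There is more than one size of the carton_tray; the job needs the larger.

How it is judged:
By the outcome, as a careful person would: the job done as asked, in the order asked, and still so for the second after the job is handed in, with the robot touching nothing.
It also fails if it takes over 131 s, if anything falls off the work surface, if the arm or the gripper's body presses on something with over 40 N, if the wrist force passes 120 N, or if a joint passes its speed limit or range.

### The arm

A 7-joint arm with a two-finger parallel gripper is mounted at the origin on a cart in front of the work surface, level with it; the furniture and walls round the work are solid. World frame = base frame: x ahead of the robot, y to its left, z up, the work surface at z = 0. Lengths are in mm, angles in rad, forces in N, time in s.
With the tool pointing down it reaches from about 350 to 900 mm from the base axis. Payload 7.2 kg.
Tool frame: the origin (TCP) lies midway between the tips of the shut fingers; the grasp point (between the pads) lies 19 mm behind it; z points along the fingers, y is the line along which they close (so a half turn about z gives the same grasp; the last joint's range is limited). The gripper opens to 85 mm and grips with 20 to 120 N. Pads are 22 mm wide; open, the fingers measure 114 mm over their backs; the gripper's body (76 mm by 85 mm) begins 54 mm behind the grasp point. The pads swing forward as they close: fully open they stand 13 mm farther back than shut.
Start: joints at [-1.322, 0.411, -0.013, 1.596, 0.006, 1.134, -0.082], TCP at [194.714, 593.898, 231.297] pointing down, gripper open.
Joint ranges: [-2.95, 2.95], [-0.29, 1.99], [-1.47, 1.44], [0.14, 2.54], [-1.03, 4.17], [0.13, 1.85], [-2.86, 2.86]. Speed limits (rad/s): [2.39, 2.39, 3.01, 3.01, 3.14, 3.14, 3.14].

### API

Orientations are given as a unit quaternion [x, y, z, w].
In Python, from rig import env, effector, cams gives the robot as it stands. Calls block until the motion is done:
- env.reach(position, orientation): joint-space move of the TCP to a pose.
- env.servo_line(position, rotation=None, v=150, force_limit=None): straight line of the TCP; rotation=None keeps the orientation; v is the mean speed in mm/s. With force_limit (N) it stops when the force on the tool has changed by that much, and returns True; else False.
- env.goto_joints(angles): joint-space move.
- effector.move_gripper(opening, force=None): finger opening in mm; force is the grip in N (None keeps the last); returns when the fingers have stopped.
- env.sleep(seconds).
- env.ik(position, orientation): joint angles nearest the present ones, or None.
- cams.grab_frame(name): name is "scene" or "top" or "wrist"; returns a dict with "color" (420x560x3 uint8, blue, green, red), "depth" (420x560 float32, mm along the optical axis (not along the pixel's ray), 0 where there is no reading), "intrinsics" (3x3 intrinsics, pixels), "dist" ([k1, k2, p1, p2, k3] as OpenCV has them; the pictures are not rectified), "xyz" and "rotation" of the camera in the world; the wrist camera has in their place "tool_from_camera" (4x4, takes a point from camera to tool coordinates, whose origin is the TCP and whose axes are the flange's). Camera axes: x right, y up, looking along -z (the intrinsics and any distortion apply to the point x, -y, -z); pixel columns grow to the right and rows downward; lengths in mm; the calibration is good to about 2 mm. A picture is of the moment at which its call begins: read the wrist's pose just before it.
A pose or a line that the arm cannot do raises env.IKError and nothing moves.
- env.job_done(): hands the job in; it is judged then, once.
Readings, each from a call of its own:
- env.get_time(): time.
- env.get_joint_positions(): joint angles.
- env.get_joint_velocities(): joint speeds.
- env.get_tau(): joint torques, N m.
- env.get_tcp_pos(): TCP position.
- env.get_ee_rot(): TCP orientation.
- env.get_wrist_force(): force on the tool from outside, world axes, zero at the start.
- env.get_moment(): the same for the moment, N m.
- env.get_width(): finger opening in mm.
- env.get_grasp_force(): force on a finger pad.
Only numpy, scipy, OpenCV 4.12 (cv2) and the standard library are available. Lean on these libraries where they do the work, as an engineer would, in place of code of your own. Each camera call takes 0.05 s, during which the arm holds its last target. There are 200 camera calls.

## Working session

There is one attempt and no reset: what is moved stays moved. The work goes in short steps, each a Python script; the robot and the scene stay as the last script left them, time stands still between calls to the robot, and variables do not carry over. Pictures are saved under pics/ and viewed, at most 14 in all, crops included, and the job is handed in when it is done.

```bash
mkdir -p pics; ls; python3 - <<'E'
from rig import env,effector,cams
import cv2,pickle
D={}
for n in("scene","top","wrist"):
    if n=="wrist": D['tp'],D['tr']=env.get_tcp_pos(),env.get_ee_rot()
    f=cams.grab_frame(n);D[n]=f;cv2.imwrite(f"pics/{n}0.png",f["color"])
    print(n,f["intrinsics"],f["dist"],f.get("xyz"),f.get("rotation"),f.get("tool_from_camera"))
    print((f["depth"]>0).mean())
print(env.get_time(),env.get_ee_rot())
pickle.dump(D,open("f0.pkl","wb"))
E
```

```text
pics
scene [[514.17611368   0.         286.15923834]
 [  0.         514.17611368 206.19449116]
 [  0.           0.           1.        ]] [-0.02065301  0.          0.          0.          0.        ] [-335.03732772 -835.546466    759.7580745 ] [ 0.43518253 -0.2174547  -0.38403548  0.7847588 ] None
0.9958715986394557
top [[482.75348743   0.         276.56148812]
 [  0.         482.75348743 204.73156739]
 [  0.           0.           1.        ]] [0.05955174 0.         0.         0.         0.        ] [ 301.93457153  -99.62014746 1486.54637962] [ 0.07546596 -0.07649863 -0.69380698  0.71209881] None
0.9960331632653061
wrist [[311.16065599   0.         276.53138339]
 [  0.         311.16065599 207.66280365]
 [  0.           0.           1.        ]] [-0.00374024  0.          0.          0.          0.        ] None None [[-3.77133221e-05  9.50356348e-01  3.11163640e-01  8.13634046e+01]
 [ 9.99999152e-01  4.40787974e-04 -1.22505431e-03 -2.39078378e-01]
 [-1.30139533e-03  3.11163330e-01 -9.50355559e-01 -1.44073233e+02]
 [ 0.00000000e+00  0.00000000e+00  0.00000000e+00  1.00000000e+00]]
0.9961054421768708
0.15 [ 1.57729825e-01  9.87482110e-01 -6.17697651e-04 -6.19916909e-05]
```

View pics/top0.png

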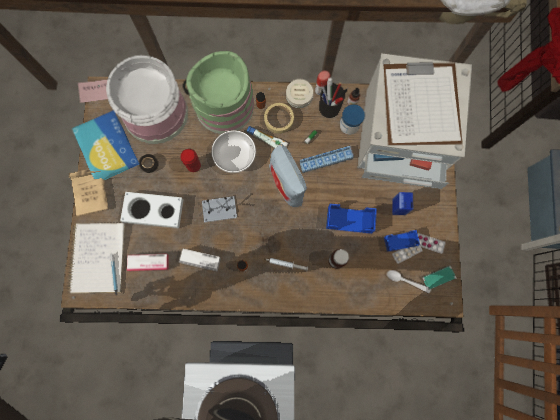

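View pics/scene0.png

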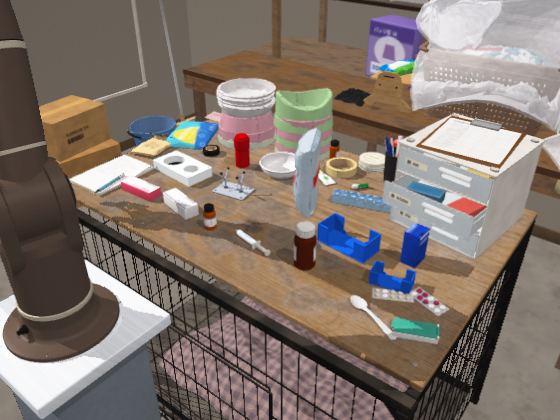

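The top view shows the front row: pink carton (147,262), white carton (199,259), amber vial (241,265), syringe (288,263) and brown bottle (339,257). The places are the rack (153,209) with its wide well at (140,208) and narrow well at (167,211), the wire rest (220,208), and the larger tray (351,217).

Things that could be mistaken for these:
- **Vial:** a twin at the back (260,100).
- **Tray:** a smaller one at (403,241).
- **Cartons:** blue at (402,203), plus a teal one at (438,277).
- **Syringe:** a pen or tube at (265,137), a pen at (115,272) and a spoon at (405,280).

Next come coarse positions from rays and a close crop.

```bash
cat > h.py <<'E'
import numpy as np,cv2
from scipy.spatial.transform import Rotation as R
def cam(f,tp=None,tr=None):
    if f.get("xyz") is not None: return np.array(f["xyz"],float),R.from_quat(f["rotation"]).as_matrix()
    T=np.array(f["tool_from_camera"]);M=R.from_quat(tr).as_matrix()
    return np.array(tp)+M@T[:3,3],M@T[:3,:3]
def rays(f,uv):
    p=cv2.undistortPoints(np.float64(uv).reshape(-1,1,2),np.array(f["intrinsics"]),np.array(f["dist"])).reshape(-1,2)
    return np.c_[p[:,0],-p[:,1],-np.ones(len(p))]
def plane(f,uv,z,C):
    c,M=C;d=rays(f,uv)@M.T
    return c+d*((z-c[2])/d[:,2])[:,None]
def tri(f1,u1,C1,f2,u2,C2):
    d1=C1[1]@rays(f1,[u1])[0];d2=C2[1]@rays(f2,[u2])[0]
    d1/=np.linalg.norm(d1);d2/=np.linalg.norm(d2)
    s=np.linalg.lstsq(np.c_[d1,-d2],C2[0]-C1[0],rcond=None)[0]
    a=C1[0]+s[0]*d1;b=C2[0]+s[1]*d2
    return (a+b)/2,np.linalg.norm(a-b)
def proj(f,P,C):
    q=(np.array(P)-C[0])@C[1];q=q*[1,-1,-1]
    return cv2.projectPoints(q.reshape(-1,1,3),np.zeros(3),np.zeros(3),np.array(f["intrinsics"]),np.array(f["dist"]))[0].reshape(-1,2)
def cloud(f,C):
    h,w=f["depth"].shape;v,u=np.mgrid[:h,:w]
    d=f["depth"].ravel();P=C[0]+(rays(f,np.c_[u.ravel(),v.ravel()])*d[:,None])@C[1].T
    P[d==0]=np.nan
    return P.reshape(h,w,3)
E
python3 - <<'E'
import pickle,numpy as np,cv2
from h import *
D=pickle.load(open("f0.pkl","rb"))
t=D["top"];s=D["scene"];w=D["wrist"]
C=cam(t);Cs=cam(s);P=cloud(t,C)
for n,u,v in [("pink",147,262),("white",199,259),("vial",241,265),("syr",288,263),("bottle",339,257),("rack top",153,209),("wide",140,208),("narrow",167,211),("rest",220,208),("tray",351,217),("small",403,241),("shaker",190,158),("bluecarton",402,200),("table",200,240),("bag",287,180)]:
    print(n,P[v,u].round(),"plane0",plane(t,[[u,v]],0,C)[0].round())
for n,a,b in [("vial",(241,264),(209,208)),("bottle",(339.5,254),(305,228)),("pinkmid",(147,259),(142,183)),("whitemid",(200,255),(181,197)),("wide",(140,208),(175,161))]:
    print(n,[np.round(x,1) for x in tri(t,a,C,s,b,Cs)])
print("tcp",D["tp"])
c=cv2.resize(t["color"][190:290,110:380],None,fx=2.9,fy=2.9,interpolation=cv2.INTER_CUBIC)
cw=cv2.resize(w["color"],None,fx=.72,fy=.72)
o=np.zeros((290+cw.shape[0],max(c.shape[1],cw.shape[1]),3),np.uint8);o[:290]=c[:290];o[290:,:cw.shape[1]]=cw
cv2.imwrite("pics/crop1.png",o);print(o.shape)
E
```

```text
pink [435. 286.  28.] plane0 [438. 293.   0.]
white [447. 130.  35.] plane0 [450. 136.   0.]
vial [429.   2.  65.] plane0 [435.   6.   0.]
syr [ 444. -137.   11.] plane0 [ 445. -137.    0.]
bottle [ 455. -279.  111.] plane0 [ 468. -294.    0.]
rack top [597. 280.  31.] plane0 [603. 289.   0.]
wide [604. 328.   6.] plane0 [605. 329.   0.]
narrow [597. 244.   3.] plane0 [598. 245.   0.]
rest [610.  79.   7.] plane0 [612.  80.   0.]
tray [ 593. -331.    5.] plane0 [ 594. -332.    0.]
small [ 523. -491.    0.] plane0 [ 523. -491.    0.]
shaker [741. 164. 103.] plane0 [773. 184.   0.]
bluecarton [ 631. -468.   92.] plane0 [ 653. -492.    0.]
table [509. 137.  -2.] plane0 [509. 136.   0.]
bag [ 657. -125.  190.] plane0 [ 709. -129.    0.]
vial [array([433.5,   1.9,  59. ]), np.float64(1.6)]
bottle [array([ 464.3, -281.2,   99.9]), np.float64(2.6)]
pinkmid [array([443.8, 286.4,  29.5]), np.float64(0.2)]
whitemid [array([456.7, 130.2,  34.1]), np.float64(6.1)]
wide [array([600.1, 320.7,  28.1]), np.float64(1.5)]
tcp [194.59925386 593.46121736 230.53012856]
(592, 783, 3)
```

View pics/crop1.png

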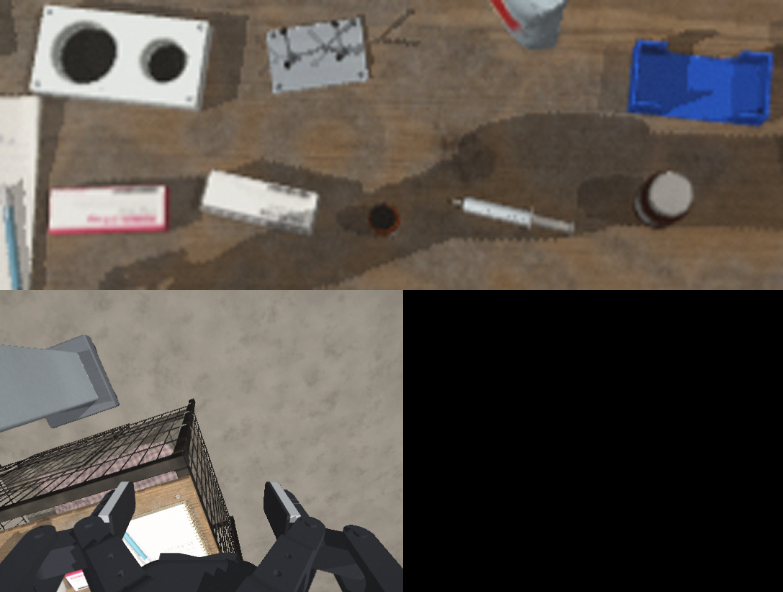

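The crop confirms the choice: the front-row vial is amber with a black cap, the syringe's nozzle points left (+y), and the large tray is at upper right. Depth and rays agree on the heights (28, 34, 65 and 110 mm). Next is a wrist-camera tour for finer measurements.

```bash
python3 - <<'E'
from rig import env,effector,cams
import cv2,pickle,numpy as np
W=[]
for i,(x,y) in enumerate([(580,250),(580,20),(570,-270)]):
    env.reach([x,y,300],[0,1,0,0])
    env.sleep(0.15)
    tp,tr=env.get_tcp_pos(),env.get_ee_rot();f=cams.grab_frame("wrist");W.append((f,tp,tr))
    print(tp,tr,np.round(env.get_joint_positions(),2),env.get_time())
pickle.dump(W,open("w.pkl","wb"))
o=np.vstack([np.hstack([cv2.resize(W[0][0]["color"],(400,300)),cv2.resize(W[1][0]["color"],(400,300))]),np.hstack([cv2.resize(W[2][0]["color"],(400,300)),np.zeros((300,400,3),np.uint8)])])
cv2.imwrite("pics/tour.png",o)
E
```

```text
[579.44072694 251.18637159 299.81523823] [-8.84982922e-04  9.99999586e-01  9.10272705e-05 -1.88641950e-04] [-0.61  0.38  0.18  1.5  -0.07  1.28  1.15] 2.2333
[580.18060077  22.50631022 299.72518192] [-1.76173447e-03  9.99998389e-01  3.01198838e-04 -1.66697237e-04] [-0.33  0.29  0.26  1.63 -0.08  1.24  1.53] 3.35
[ 570.88594805 -267.87345896  299.93787999] [-1.54670624e-03  9.99998723e-01  3.92047558e-04  8.58062220e-05] [ 0.08  0.39  0.4   1.51 -0.15  1.28  2.07] 4.6667
```

View pics/tour.png

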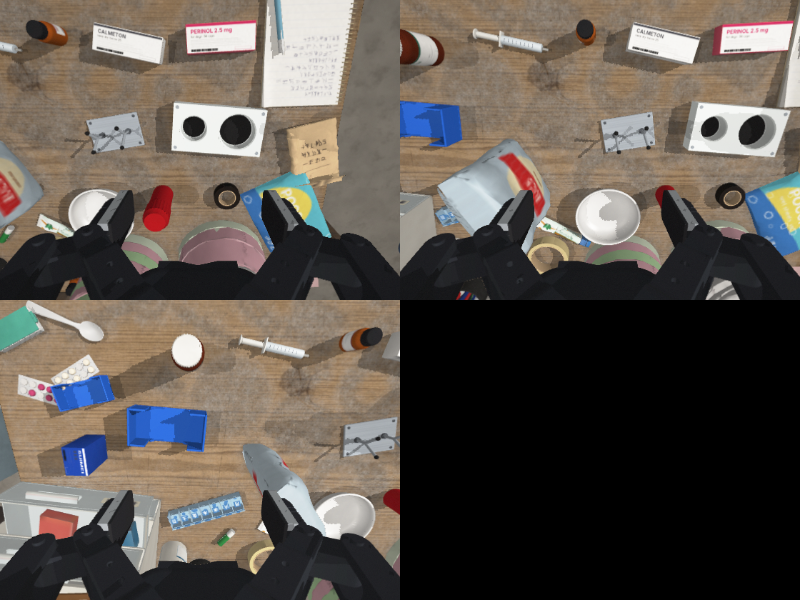

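The tour shows everything clearly. In full-resolution pixels (1.4x the mosaic), view 1 has pink (308,52), white (180,60) and the rack (307,181). View 2 has the vial (262,45), syringe (153,57) and rest (318,185). View 3 has the bottle (263,73), large tray (232,178) and small tray (116,129). I'll now measure by colour mask and rays, with depth as a check.

```bash
cat > meas.py <<'E'
import pickle
from h import *
def blob(f,C,mask,z,xy,r=120):
    """largest contour of mask near world xy, projected to plane z -> contour pts (n,2)"""
    u=proj(f,[[xy[0],xy[1],z]],C)[0]
    m=np.zeros(mask.shape,np.uint8);cv2.circle(m,tuple(int(a) for a in u),int(r*f["intrinsics"][0][0]/(C[0][2]-z)),255,-1)
    m=cv2.morphologyEx(cv2.bitwise_and(mask.astype(np.uint8)*255,m),cv2.MORPH_OPEN,np.ones((2,2)))
    cs,_=cv2.findContours(m,cv2.RETR_EXTERNAL,cv2.CHAIN_APPROX_NONE)
    c=max(cs,key=cv2.contourArea).reshape(-1,2)
    return plane(f,c,z,C)[:,:2],c
def rect(p):
    (cx,cy),(a,b),an=cv2.minAreaRect(np.float32(p))
    if a>b: an+=90;a,b=b,a      # an: direction of short side
    return (round(cx,1),round(cy,1)),(round(a,1),round(b,1)),round((an+90)%180,1)  # angle of LONG side from world x
E
cat > m1.py <<'E'
from meas import *
W=pickle.load(open("w.pkl","rb"))
V=[(f,cam(f,tp,tr)) for f,tp,tr in W]
PC=[cloud(f,C) for f,C in V]
H=[cv2.cvtColor(f["color"],cv2.COLOR_BGR2HSV) for f,_ in V]
def hrect(i,n,xy,r,z0,z1):
    P=PC[i];m=(np.hypot(P[...,0]-xy[0],P[...,1]-xy[1])<r)&(P[...,2]>z0)&(P[...,2]<z1)
    m=cv2.morphologyEx(m.astype(np.uint8),cv2.MORPH_OPEN,np.ones((3,3)))>0
    q=P[m];print(n,i,"depth z %.1f"%np.median(q[:,2]),rect(q[:,:2]),"n",len(q),"circ",[np.round(x,1) for x in cv2.minEnclosingCircle(np.float32(q[:,:2]))])
for i in(0,1):
    hrect(i,"pink",(440,288),80,20,36);hrect(i,"white",(453,130),80,27,43);hrect(i,"rack",(600,283),115,24,38)
    hrect(i,"wells",(600,320),45,-2,14);hrect(i,"welln",(600,240),32,-2,14)
    hrect(i,"restplate",(610,79),80,3.0,9)
for i in(0,1,2): hrect(i,"vial",(432,2),30,60,75)
for i in(1,2): hrect(i,"syr",(444,-137),85,5,30);
hrect(2,"bottle",(460,-280),50,103,120);hrect(2,"trayall",(595,-333),110,40,60);hrect(2,"trayfloor",(595,-333),100,2.5,9)
for i in range(3):
    P=PC[i];m=(abs(P[...,0]-520)<10)&(P[...,2]<15)&(P[...,2]>-15);print("table",P[m][:,2].mean(),P[m][:,2].std())
E
python3 m1.py
python3 - <<'E'
from meas import *
W=pickle.load(open("w.pkl","rb"))
a=cv2.resize(W[1][0]["color"][140:230,260:380],None,fx=3.3,fy=3.3)
b=cv2.resize(W[1][0]["color"][20:110,90:210],None,fx=3.3,fy=3.3)
cv2.imwrite("pics/crop2.png",np.hstack([a,b]))
E
```

```text
pink 0 depth z 28.5 ((435.7, 290.9), (46.6, 118.3), 93.3) n 4161 circ [array([435.6, 290.9]), np.float64(63.1)]
white 0 depth z 35.4 ((446.3, 133.2), (42.4, 115.9), 78.5) n 3699 circ [array([446.4, 133.5]), np.float64(60.6)]
rack 0 depth z 31.4 ((597.6, 290.9), (92.7, 174.4), 85.4) n 5846 circ [array([596.5, 290.7]), np.float64(97.8)]
wells 0 depth z 8.2 ((602.3, 329.4), (63.8, 64.8), 93.5) n 1623 circ [array([601.8, 328.5]), np.float64(33.8)]
welln 0 depth z 8.1 ((595.9, 243.7), (44.8, 45.3), 45.5) n 817 circ [array([595.3, 243.6]), np.float64(23.8)]
restplate 0 depth z 6.2 ((608.1, 85.5), (70.2, 104.3), 99.5) n 2961 circ [array([608.3,  85.7]), np.float64(60.8)]
pink 1 depth z 29.0 ((436.3, 291.1), (46.6, 120.1), 93.2) n 4185 circ [array([436.1, 291.2]), np.float64(62.9)]
white 1 depth z 35.6 ((446.4, 133.6), (42.6, 115.8), 78.7) n 3784 circ [array([446.9, 133.1]), np.float64(60.5)]
rack 1 depth z 31.7 ((597.6, 290.7), (92.7, 175.4), 85.5) n 6061 circ [array([597.3, 290.2]), np.float64(98.0)]
wells 1 depth z 8.5 ((602.6, 335.7), (58.2, 58.3), 25.4) n 1368 circ [array([602.6, 333.9]
[... 579 characters left out ...]
epth z 14.5 ((442.8, -130.2), (25.3, 129.5), 73.9) n 1188 circ [array([ 442.4, -130. ]), np.float64(65.1)]
syr 2 depth z 14.9 ((443.0, -130.4), (24.2, 130.2), 74.4) n 1121 circ [array([ 441.4, -129.8]), np.float64(65.2)]
bottle 2 depth z 111.7 ((457.0, -282.8), (41.0, 41.6), 90.2) n 1565 circ [array([ 456.6, -282.7]), np.float64(21.6)]
trayall 2 depth z 52.4 ((583.7, -323.8), (70.5, 142.2), 85.4) n 889 circ [array([ 583.1, -324. ]), np.float64(78.0)]
trayfloor 2 depth z 5.4 ((584.1, -323.8), (70.3, 134.3), 85.3) n 4023 circ [array([ 588.3, -324.5]), np.float64(71.7)]
table 3.179103785349181 4.319335658013959
table 1.5592247435815665 2.340947238212871
table 1.944083503980232 1.873638250586858
```

View pics/crop2.png

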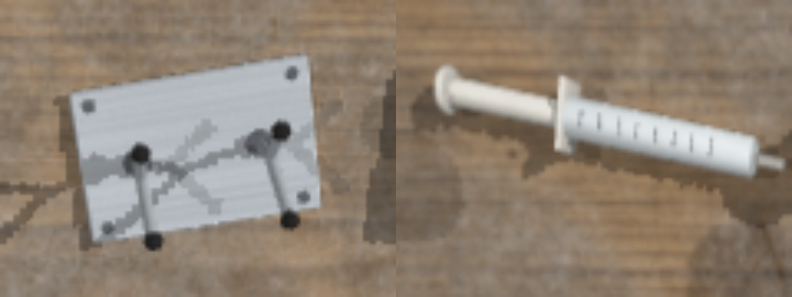

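Sizes match the given dimensions to within 1 mm and both wrist views agree, so the positions are good. Wide well is at (600.6, 327.7), narrow at (593.8, 243.9), and the right-hand crop shows the syringe nozzle toward +y. Starting with the bottle and vial, in the order asked.

```bash
cat > act.py <<'E'
from rig import env,effector,cams
from h import *
UP=260
def q(theta): # closing direction theta (deg, world)
    return (R.from_euler('z',theta-90,degrees=True)*R.from_quat([0,1,0,0])).as_quat()
def st(m): print(m,"t%.1f"%env.get_time(),np.round(env.get_tcp_pos(),1),"w%.1f"%env.get_width(),"g%.1f"%np.max(np.abs(env.get_grasp_force())),np.round(env.get_wrist_force(),1))
def pick(xy,th,z,opening,force,close=0):
    effector.move_gripper(opening)
    env.reach([*xy,UP],q(th))
    env.servo_line([*xy,z+60],q(th),v=250)
    env.servo_line([*xy,z],v=60); env.sleep(.2); st("at")
    effector.move_gripper(close,force); st("closed")
    env.servo_line([*xy,z+40],v=80); env.servo_line([*xy,UP],v=250); env.sleep(.2); st("lifted")
def place(xy,th,z,opening,lim=5,v=250):
    env.servo_line([*xy,UP],q(th),v=v); env.sleep(.3); st("over")
    env.servo_line([*xy,z+50],v=200); env.servo_line([*xy,z+5],v=60); env.sleep(.2); st("low")
    print("touch",env.servo_line([*xy,z-4],v=20,force_limit=lim)); st("down")
    effector.move_gripper(opening); st("open")
    p=env.get_tcp_pos()
    env.servo_line([p[0],p[1],p[2]+50],v=80); env.servo_line([*xy,UP],v=300)
E
python3 - <<'E'
from act import *
pick((456.8,-282.8),-4.6,50,80,40)
place((600.8,327.8),-4.6,56,68)
E
```

```text
at t8.3 [ 457.  -282.9   50.3] w79.9 g0.0 [ 0.3 -0.1 -0.4]
closed t8.7 [ 457.1 -282.9   50.4] w49.5 g40.6 [-0.8  0.2  5.8]
lifted t10.4 [ 456.1 -282.4  258.5] w49.4 g41.6 [ 0.1 -0.4 -1.9]
over t13.3 [600.8 327.6 260.1] w49.7 g41.6 [ 0.3  0.7 -1.4]
low t15.4 [601.1 327.9  61.5] w49.8 g41.6 [-0.2 -0.5 -1.4]
touch True
down t15.7 [601.2 328.2  56.5] w49.3 g42.1 [-0.5 -0.4  5.2]
open t16.0 [600.4 327.6  55.2] w68.1 g0.0 [-0.1  0.6  0.1]
```

```bash
python3 - <<'E'
from act import *
pick((431.2,3.4),-4.6,29,60,30)
place((594.5,244.0),-4.6,35,44)
env.reach([500,200,300],q(90)); env.sleep(.3)
tp,tr=env.get_tcp_pos(),env.get_ee_rot();f=cams.grab_frame("wrist")
cv2.imwrite("pics/b.png",f["color"]); st("look")
E
```

```text
at t21.3 [431.4   3.5  29.3] w59.8 g0.0 [-0.5 -0.1  0.1]
closed t21.6 [431.4   3.4  29.2] w30.2 g29.3 [-0.2  0.   3.9]
lifted t23.4 [430.5   3.2 258.8] w30.3 g29.7 [-0.1  0.1 -0.1]
over t25.0 [594.4 243.6 260.4] w30.6 g29.7 [ 0.6 -0.8 -1.1]
low t27.1 [594.8 244.1  40.4] w30.6 g29.7 [-0.6  0.2 -0.3]
touch True
down t27.5 [595.  244.1  35.2] w30.4 g30.0 [ 0.2 -0.4  4.3]
open t27.8 [594.  243.9  34.4] w44.1 g0.0 [-0.2  0.5 -0.5]
look t30.9 [500.  200.1 299.8] w43.9 g0.0 [-0.4 -0.6  0.3]
```

View pics/b.png

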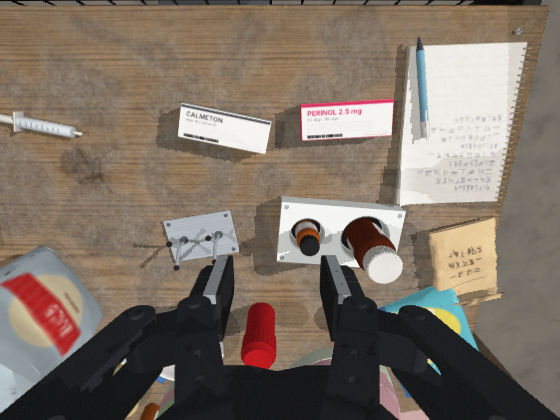

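The bottle stands in the wide well (370,235) and the vial in the narrow one (307,238), both upright. Next is the syringe, after refining its axis with a line fit from two views.

```bash
cat >> m1.py <<'E'
print("---")
for i in (1,2):
    P=PC[i];m=(np.hypot(P[...,0]-442.9,P[...,1]+130.3)<80)&(P[...,2]>7)&(P[...,2]<30)
    q=P[cv2.morphologyEx(m.astype(np.uint8),cv2.MORPH_OPEN,np.ones((2,2)))>0][:,:2]
    d=np.array([np.cos(np.radians(74.2)),np.sin(np.radians(74.2))]);s=(q-[442.9,-130.3])@d
    print("ends",s.min(),s.max())
    b=q[(s>-10)&(s<50)]
    v=cv2.fitLine(np.float32(b),cv2.DIST_HUBER,0,.01,.01).ravel();print(np.degrees(np.arctan2(v[1],v[0]))%180,b.mean(0), "rect barrel",rect(b))
E
python3 m1.py | sed -n '/---/,$p'
```

```text
---
ends nan nan
79.18252 [ 446.38319676 -110.60182051] rect barrel ((446.2, -110.6), (14.5, 60.5), 78.2)
ends nan nan
78.53243 [ 446.79668849 -110.63796621] rect barrel ((446.1, -110.2), (13.6, 60.5), 78.6)
```

```bash
python3 - <<'E'
from act import *
pick((445.8,-113.0),-11.4,3,35,25)
place((608.2,85.4),9.6,44,34,lim=3)
env.reach([560,60,260],q(90)); env.sleep(.3)
tp,tr=env.get_tcp_pos(),env.get_ee_rot();f=cams.grab_frame("wrist");s=cams.grab_frame("scene")
C=cam(f,tp,tr);P=cloud(f,C)
m=(np.hypot(P[...,0]-608,P[...,1]-85)<80)&(P[...,2]>46)
p=P[m];print("top pts z",np.nanpercentile(p[:,2],[10,50,90]),p.mean(0),len(p))
v=cv2.fitLine(np.float32(p[:,:2]),cv2.DIST_HUBER,0,.01,.01).ravel();print(np.degrees(np.arctan2(v[1],v[0]))%180)
a=cv2.resize(f["color"][110:300,170:420],(500,380));b=cv2.resize(s["color"][155:235,180:260],(300,300))
o=np.zeros((380,800,3),np.uint8);o[:,:500]=a;o[:300,500:]=b
cv2.imwrite("pics/c.png",o); st("look")
E
```

```text
at t34.7 [ 446.1 -113.     3.3] w34.4 g0.0 [0.  0.3 0. ]
closed t35.0 [ 446.  -113.     3.2] w13.7 g26.8 [ 0.4 -0.3  2.3]
lifted t36.9 [ 445.2 -113.   258.9] w13.6 g26.5 [ 0.3 -0.5  0.2]
over t38.4 [608.   84.8 260.4] w13.5 g26.5 [-0.9 -0.4 -0.2]
low t40.5 [608.3  85.4  49.3] w13.9 g26.6 [-0.5  1.  -0.2]
touch True
down t40.8 [609.2  85.6  45.6] w13.6 g26.6 [2.6 1.  0. ]
open t41.1 [607.9  85.4  45.3] w33.8 g0.0 [-0.1 -0.3 -0.5]
top pts z [289.86531023 334.99426666 350.11483745] [551.53454694  77.09060373 318.81598923] 32870
90.5949
look t44.1 [560.   60.1 260. ] w34.0 g0.0 [-1.   0.1  0.7]
```

View pics/c.png

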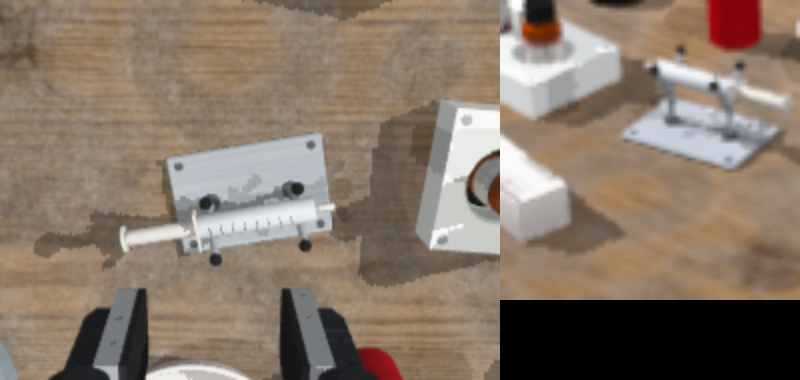

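The syringe lies across both forks (pixels 207,215 and 297,210), with the flange outside the left fork. Now the white carton.

```bash
python3 - <<'E'
from act import *
pick((446.4,133.4),-11.4,6,75,40)
place((583.8,-323.8),-4.6,10,56)
pick((436.0,291.0),3.2,5,78,35)
env.servo_line([560,-150,UP],q(-4.6),v=250)
env.reach([520,-250,300],q(-4.6))
st("x")
E
```

```text
at t48.6 [446.6 133.6   6.3] w75.1 g0.0 [-0.3  0.3  0.1]
closed t49.0 [446.6 133.5   6.3] w41.6 g40.8 [-0.5  0.3  5.5]
lifted t50.9 [445.9 133.1 258.8] w41.1 g40.4 [0.3 0.  0. ]
over t53.2 [ 583.9 -323.4  260.2] w41.7 g40.4 [-0.3 -0.8 -0.5]
low t55.5 [ 584.1 -323.9   15.5] w41.5 g40.4 [-0.6  1.  -0.1]
touch True
down t55.8 [ 584.2 -324.    10.2] w41.7 g41.1 [0.7 0.3 3.5]
open t56.1 [ 583.5 -323.5    9.4] w55.8 g0.0 [-0.3  0.8 -0. ]
at t62.6 [436.2 291.2   5.3] w77.9 g0.0 [-0.4 -0.   0. ]
closed t63.0 [436.2 291.1   5.3] w45.5 g36.4 [-0.8 -0.6  3.9]
lifted t64.9 [435.5 290.6 258.7] w45.3 g35.9 [ 0.7 -0.5  0.1]
x t67.4 [ 519.8 -250.2  300.5] w45.0 g35.9 [ 0.3  1.  -0.3]
```

```bash
python3 - <<'E'
from act import *
from meas import rect
def chk(z0,z1):
    f=cams.grab_frame("top");P=cloud(f,cam(f));m=(np.abs(P[...,0]-584)<27)&(np.abs(P[...,1]+324)<63)&(P[...,2]>z0)&(P[...,2]<z1)
    print("stack",len(P[m]),np.median(P[m][:,2]) if m.any() else 0,rect(P[m][:,:2]) if m.any() else 0);return f
chk(30,46)
place((583.8,-323.8),-4.6,43,58)
env.reach([480,-200,300],q(90)); env.sleep(.3)
f=chk(57,75)
tp,tr=env.get_tcp_pos(),env.get_ee_rot();w=cams.grab_frame("wrist");P=cloud(w,cam(w,tp,tr))
for z0,z1 in((57,75),):
    m=(np.abs(P[...,0]-584)<50)&(np.abs(P[...,1]+324)<80)&(P[...,2]>z0)&(P[...,2]<z1);print(np.percentile(P[m][:,2],[5,50,95]),rect(P[m][:,:2]))
s=cams.grab_frame("scene")
o=np.hstack([cv2.resize(w["color"],(400,300)),cv2.resize(s["color"][160:280,300:460],(400,300))])
cv2.imwrite("pics/d.png",o);st("end")
E
```

```text
stack 0 0 0
over t68.3 [ 584.  -323.   260.9] w45.5 g35.9 [ 0.1  0.1 -0.4]
low t70.4 [ 584.  -323.9   48.4] w45.2 g35.9 [ 0.5  0.  -0.6]
touch True
down t70.7 [ 584.2 -324.    43.3] w45.3 g36.7 [-0.3 -0.7  5.1]
open t71.0 [ 583.4 -323.5   42.3] w58.1 g0.0 [-0.4 -0.4  0. ]
stack 95 65.88643437487349 ((578.0, -376.3), (21.5, 51.7), 159.0)
[61.79322198 66.42957386 67.74385824] ((582.1, -324.3), (47.2, 119.0), 85.7)
end t74.2 [ 480.  -200.1  299.9] w57.9 g0.0 [-0.1  1.3 -0.6]
```

View pics/d.png

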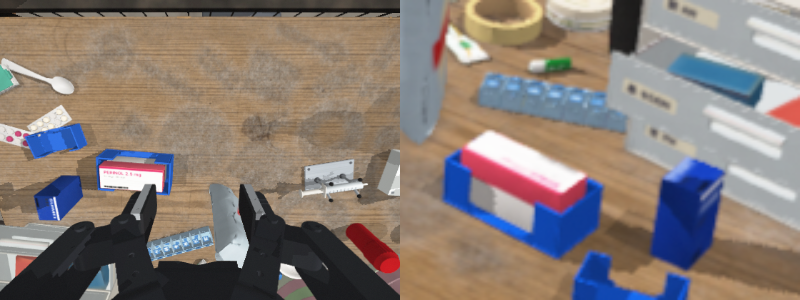

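The pink carton lies flat on the white one in the larger tray (132,178), with its top at about 65 mm as expected. The syringe is still on its rest and the arm is clear, so I'm handing in.

```bash
python3 - <<'E'
from rig import env
print(env.job_done(),env.get_time())
E
```

```text
the job is handed in; nothing more can be done
the job is handed in; nothing more can be done
```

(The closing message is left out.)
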